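# Wind up and set the clockwork tea steeper

### The arm

A 6-joint arm with a two-finger parallel gripper is mounted at the origin on a cart in front of the work surface, level with it; the furniture and walls round the work are solid. World frame = base frame: x ahead of the robot, y to its left, z up, the work surface at z = 0. Lengths are in m, angles in rad, forces in N, time in s.
With the tool pointing down it reaches from about 0.375 to 0.9 m from the base axis. Payload 3.1 kg.
Tool frame: the origin (TCP) lies between the finger pads; the fingertips stand 8 mm ahead of it and the grasp point (between the pads) lies 11 mm behind it; z points along the fingers, y is the line along which they close (so a half turn about z gives the same grasp; the last joint's range is limited). The gripper opens to 87 mm and grips with 3 to 60 N. Pads are 19 mm wide; open, the fingers measure 117 mm over their backs; the gripper's body (75 mm by 190 mm) begins 51 mm behind the grasp point.
Start: joints at [-1.411, 0.527, 1.433, -0, 1.181, -0.178], TCP at [0.208, -0.589, 0.231] pointing down, gripper open.
Joint ranges: [-3.08, 3.08], [-0.75, 2.2], [0.22, 2.44], [-1.43, 4.57], [0, 2.65], [-2.85, 2.85]. Speed limits (rad/s): [2.79, 2.79, 3.14, 3.14, 3.14, 3.14].

### API

Orientations are given as a unit quaternion [x, y, z, w].
In Python, from rig import robot, vision, job gives the robot as it stands.
- The arm moves only by the shell command python3 -m handwheel 'ROWS' [OPENING] [FORCE]. ROWS is JSON, a list of rows, each a list of 4 numbers: the shift along the tool's x, y, z as a fraction of full scale, then the turn about the tool's z as a fraction of full scale. A call has 1 to 20 rows; each row is the pose to reach, as a shift and turn from the pose commanded when the call began, along the tool's axes at that moment, turning the shorter way round; what a row does not reach only later rows make up. Full scale, the value 1, is 300 mm for a shift and 2 pi rad for a turn. A row lasts 1/12 s, in which the tool goes at most 41.7 mm and 7.16 degrees, less where a joint would pass 70% of its speed; a pose out of reach is approached as far as the arm can. A call with a number of a shift or a turn outside -1 to 1 is refused whole. A call with a gripper value outside its range is refused whole. OPENING is the opening in per cent of the stroke, from 0 (shut) to 100 (fully open), set as the call begins (- or left out, the last holds). The fingers move at their own pace and stop on an object; FORCE is the grip in N (left out, the last holds). Time passes only in rows, so rows that repeat a pose let the fingers close. It gives the time, the measured TCP pose, the force, the opening and the grip force at its end, in the units of the state.
- robot.get_obs(): the state, without advancing time (a new reading comes with each control period).
- vision.camera(name): name is "scene" or "top"; returns a dict with "frame" (420x560x3 uint8, red, green, blue), "K" (3x3 intrinsics, pixels), "cam_to_world" (4x4, takes a point from camera to world coordinates). Camera axes: x right, y down, z forward; pixel columns grow to the right and rows downward; lengths in m; the calibration is good to about 2 mm. A picture is of the moment at which its call begins. There is no depth.
- job.hand_in(): hands the job in; it is judged then, once.
Trained networks look in the newest picture that a camera, given by its name, has taken for a name from the list of things; names that differ only in an ending like _2 or _b are one class to them, and where a whole thing is asked for, a point or a joint stands for the part that bears it (a point fixed in the world has none). Each returns a list of dicts, best first, with "conf" (0 to 1); they miss things now and then, are a little off and sometimes report something else, mostly with a low value. They report only what shows in the picture. A call takes as long as a camera call. They do not tell look-alikes from the thing itself.
- vision.look_for(camera, label): "point" ([row, column] in pixels, amid what is visible of it).
- vision.outline_of(camera, label): "mask" (420x560 bool, what is visible of it) and "point" ([row, column] in pixels, amid what is visible of it).
The state is a dict: "time": time; "q": joint angles; "joint_velocities": joint speeds; "joint_torque": joint torques, N m; "position": TCP position; "tool_rot": TCP orientation; "ft_force": force on the tool from outside, world axes, zero at the start; "moment": the same for the moment, N m; "grip_width": finger opening in m; "grip_force": force on a finger pad.
Only numpy, scipy, OpenCV 4.12 (cv2) and the standard library are available. Lean on these libraries where they do the work, as an engineer would, in place of code of your own. Each camera call takes 0.05 s, during which the arm holds its last target. There are 200 camera calls.

### The job

Get the clockwork tea steeper ready: gently stand the white cup upright in the middle of its round cork pad, then wind the steel wing key clockwise (seen from above), regripping as often as needed, until it reaches its stop. Only then swing the raised arm right down so that its infuser hangs inside the cup. Do not drop or tip the cup, and leave the jar, the wooden bowl and the teaspoon where they are.

Things in the scene. Friction and masses are not known exactly. Their poses are not given: they have to be found in the camera images.
- steeper: Clockwork tea steeper, fixed: aluminium base 110 x 315 mm, 12 mm high. Origin: on the worktop under the cork pad's centre; z up, long side along y (from -125 to +190 mm). In its frame: pad at (0, 0); white spring housing 100 x 100 mm, top at z = 57 mm, centred at y = +130 mm, the key on top; two hinge cheeks 116 mm high at y = -97 mm carry the swinging arm. Place and yaw (up to 17 degrees) vary.
- pad (a point): Centre of the top of the round cork pad, 78 mm across, 14 mm above the worktop, on which the cup shall stand.
- key (a joint): Wing key, rad: 0 = run down, grows clockwise seen from above, hard stop at 3.0 = fully wound. Starts between 0 and 0.4, so it takes two or more partial turns. Sprung, but a brake holds it wherever it is let go; turning takes 0.065 to 0.10 N m, rising as it winds.
- key_grip (a point): Centre of the key's steel bar, on its vertical axis, 85 mm above the worktop. The bar is 70 mm long along this point's x, 14 mm thick along its y, 30 mm high (70 to 100 mm above the worktop) with rounded edges, 13 mm above the housing. The point turns with the key.
- boom (a joint): Swinging arm, rad: 0 = fully lowered (level, against its stop), grows as it rises; at 1.57 it stands upright, at its start (1.85 to 2.05) it leans outward beyond upright, away from the pad. Hinge friction holds it wherever it is left; about 2 N at its end moves it.
- boom_hinge (a point): Centre of the arm's hinge, whose axis is the steeper's x axis; 105 mm above the worktop, 95 mm from the pad's centre towards the steeper's -y. The lowered arm points along the steeper's +y, over the pad.
- paddle (a point): Centre of the outer face of the black push paddle (disc 40 mm across, 6 mm thick) at the arm's end; the point's z points out of that face, which looks up when the arm is lowered and outward (steeper's -y) when it is upright. With the arm lowered it is 95 mm along the arm and 23.5 mm above the hinge. A steel bar 14 mm wide joins it to the hinge.
- infuser_tip (a point): Rounded tip of the steel stick infuser, 20 mm across, which stands square to the arm at its end on the side away from the paddle, tip 68.5 mm from the paddle's outer face. With the arm lowered it hangs straight down over the pad's centre, its tip 60 mm above the worktop.
- cup: Plain white ceramic cup without handle, open at the top, 85 mm high, 66 mm across at the rim and a little narrower at the foot, wall 4 mm, about 0.2 kg. Origin: centre of its underside; z up.
- jar: Bystander: low white jar with a black lid, 95 mm across, 60 mm high. Origin: centre of its underside.
- bowl: Bystander: small wooden bowl, 111 mm across, 32 mm high. Origin: centre of its underside.
- teaspoon: Bystander: steel teaspoon, 132 mm long along its x, 26 mm wide, 9 mm high. Origin: centre of its underside.
Things that resemble listed ones, but are neither listed nor needed, are in the scene too. There is more than one size of the cup; the job needs the smallest.

How it is judged:
On the way, in this order (a step that is already met when the one before it is completed fails the run):
1. the cup stands upright on the pad, within 12 mm of its centre, let go, the arm still raised (horizontal distance between cup and pad below 0.012 m and z of cup in the frame of pad between -0.006 and 0.006 m and angle between cup's own z axis and vertical below 0.1 rad and contact force between the fingers and cup below 0.1 N and value of joint boom above 1.3 rad), for 0.2 s.
2. the key is wound to its stop (2.85 rad or more) and let go, the arm still raised (value of joint key above 2.85 rad and contact force between the fingers and key below 0.1 N and value of joint boom above 1.3 rad), for 0.2 s.
3. the arm is fully down (under 0.1 rad) (value of joint boom below 0.1 rad), for 0.2 s.
At the end, for the whole second after the job is handed in: The cup stands still and upright (within 0.1 rad) on the pad, within 12 mm of its centre; the key is wound to its stop (2.85 rad or more); the arm is fully lowered (under 0.1 rad), its infuser inside the cup (horizontal distance between cup and pad below 0.012 m and z of cup in the frame of pad between -0.006 and 0.006 m and angle between cup's own z axis and vertical below 0.1 rad and value of joint key above 2.85 rad and value of joint boom below 0.1 rad and linear speed of cup below 0.02 m/s); the robot touches nothing.
It fails at once if the cup is dropped from more than about 2 cm or knocked (faster than 0.6 m/s while not held) (contact force between the fingers and cup below 0.1 N and linear speed of cup above 0.6 m/s).
It fails at once if the cup is tipped by more than 0.6 rad (angle between cup's own z axis and vertical above 0.6 rad).
It fails at once if the jar is moved by more than 3 cm (distance of jar from where it was at the start of the episode above 0.03 m).
It fails at once if the bowl is moved by more than 3 cm (distance of bowl from where it was at the start of the episode above 0.03 m).
It fails at once if the teaspoon is moved by more than 3 cm (distance of teaspoon from where it was at the start of the episode above 0.03 m).
It also fails if it takes over 72 s, if anything falls off the work surface, if the arm or the gripper's body presses on something with over 40 N, if the wrist force passes 120 N, or if a joint passes its speed limit or range.

## Working session

There is one attempt and no reset: what is moved stays moved. The work goes in short steps, Python scripts to look and compute and a shell command to move; the robot and the scene stay as the last step left them, time stands still between calls to the robot, and variables do not carry over. Pictures are saved under pics/ and viewed, at most 10 in all, crops included, and the job is handed in when it is done.

```bash
mkdir -p pics; ls; cat > h.py <<'E'
import numpy as np, cv2
from rig import robot, vision, job
from scipy.spatial.transform import Rotation as R
def pix2w(c,p,z):
    K,T=np.array(c["K"]),np.array(c["cam_to_world"])
    d=T[:3,:3]@np.linalg.solve(K,[p[1],p[0],1.]); o=T[:3,3]
    return o+d*(z-o[2])/d[2]
def w2pix(c,P):
    K,T=np.array(c["K"]),np.array(c["cam_to_world"])
    q=K@(T[:3,:3].T@(np.array(P)-T[:3,3])); return q[1]/q[2],q[0]/q[2]
E
python3 - <<'E'
from h import *
o=robot.get_obs(); print({k:np.round(v,3) for k,v in o.items()})
ims=[]
for n in("scene","top"):
    c=vision.camera(n); ims.append(c["frame"]); print(n,np.round(c["cam_to_world"],3).tolist(),np.round(c["K"],1).tolist())
    cv2.imwrite(f"pics/{n}0.png",c["frame"][:,:,::-1])
    for l in ["cup","pad","key","key_grip","boom","boom_hinge","paddle","infuser_tip","jar","bowl","teaspoon","steeper"]:
        print(n,l,[(np.round(d["point"]).tolist(),round(d["conf"],2),) for d in vision.look_for(n,l)[:5]])
E
```

```text
pics
{'time': np.float64(0.0), 'q': array([-1.411,  0.528,  1.434, -0.   ,  1.181, -0.179]), 'joint_velocities': array([-0.001,  0.   ,  0.001,  0.001, -0.001,  0.   ]), 'joint_torque': array([  0.   , -44.004, -17.66 ,   0.063,   0.058,  -0.   ]), 'position': array([ 0.208, -0.589,  0.23 ]), 'tool_rot': array([ 0.986,  0.169,  0.   , -0.001]), 'ft_force': array([0.035, 0.066, 0.054]), 'moment': array([-0.016, -0.018,  0.051]), 'grip_force': np.float64(0.0), 'grip_width': np.float64(0.087)}
scene [[0.528, -0.674, 0.517, -0.31], [-0.849, -0.41, 0.333, -0.444], [-0.012, -0.615, -0.789, 1.275], [0.0, 0.0, 0.0, 1.0]] [[391.7, 0.0, 281.5], [0.0, 391.7, 213.7], [0.0, 0.0, 1.0]]
scene cup [([181.0, 201.0], 0.67), ([169.0, 176.0], 0.63), ([207.0, 222.0], 0.6)]
scene pad [([236.0, 315.0], 0.55)]
scene key []
scene key_grip []
scene boom [([223.0, 341.0], 0.67)]
scene boom_hinge [([237.0, 318.0], 0.62)]
scene paddle [([224.0, 338.0], 0.54)]
scene infuser_tip [([221.0, 342.0], 0.44)]
scene jar [([269.0, 390.0], 0.53)]
scene bowl [([182.0, 255.0], 0.55)]
scene teaspoon [([221.0, 340.0], 0.71), ([205.0, 221.0], 0.49)]
scene steeper [([235.0, 317.0], 0.77), ([271.0, 390.0], 0.59)]
top [[-0.022, -0.79, 0.613, -0.669], [-1.0, 0.025, -0.003, 0.092], [-0.013, -0.613, -0.79, 1.579], [0.0, 0.0, 0.0, 1.0]] [[473.5, 0.0, 283.2], [0.0, 473.5, 205.4], [0.0, 0.0, 1.0]]
top cup []
top pad []
top key []
top key_grip []
top boom []
top boom_hinge []
top paddle []
top infuser_tip []
top jar []
top bowl []
top teaspoon []
top steeper []
```

```bash
python3 - <<'E'
import cv2
a=cv2.imread("pics/scene0.png");b=cv2.imread("pics/top0.png")
cv2.imwrite("pics/scene0b.png",cv2.resize(a[90:360,130:490],(800,600),interpolation=cv2.INTER_CUBIC))
E
```

```text
(no output)
```

View pics/scene0b.png

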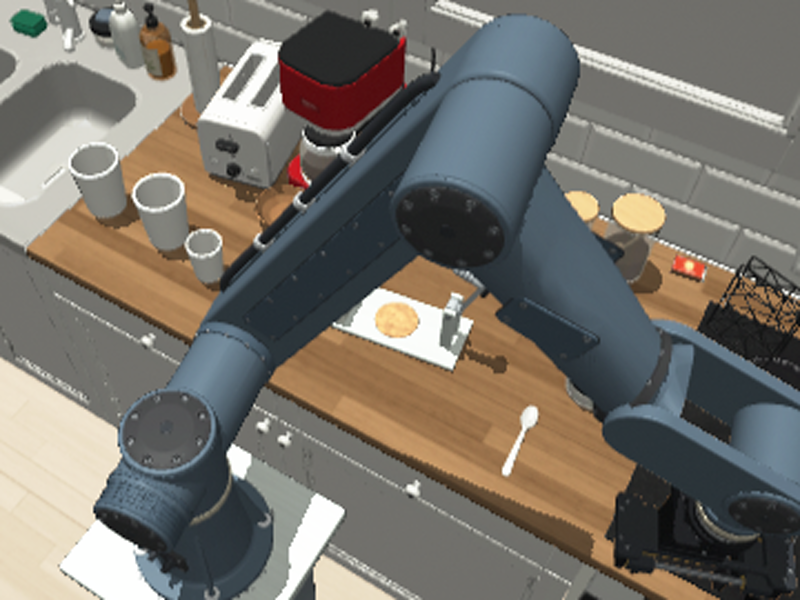

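View pics/top0.png

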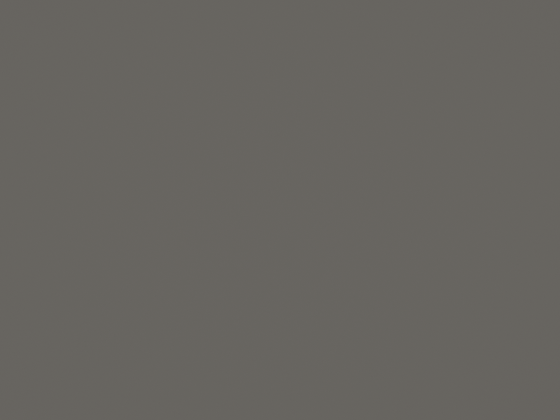

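Scene view: three white cups at (row, col) ≈ (169,176), (181,201), (207,222). The last looks much the smallest and fits the description. The pad is at about (234,309) and the hinge at (237,335), with the spoon at lower right. The arm hides the housing and key, and the top camera shows only grey.

```bash
python3 - <<'E'
from h import *
c=vision.camera("scene"); f=c["frame"]
cv2.imwrite("pics/cups.png",cv2.resize(f[140:230,150:270],(800,600),interpolation=cv2.INTER_CUBIC)[:,:,::-1])
for d in vision.outline_of("scene","cup")[:4]:
    m=d["mask"]; r,k=np.where(m)
    base=pix2w(c,(r.max()-1.,k[r>r.max()-3].mean()),0)
    print("cup",d["point"],round(d["conf"],2),m.sum(),r.min(),r.max(),k.min(),k.max(), "mid z.042",pix2w(c,((r.min()+r.max())/2,(k.min()+k.max())/2),.042).round(3),base.round(3))
for l,z in(("jar",.05),("bowl",.02),("teaspoon",.005),("pad",.014),("boom",.1)):
    for d in vision.outline_of("scene",l)[:2]:
        r,k=np.where(d["mask"]); print(l,np.round(d["point"]),round(d["conf"],2),r.min(),r.max(),k.min(),k.max(),pix2w(c,d["point"],z).round(3))
# cork
hsv=cv2.cvtColor(f,cv2.COLOR_RGB2HSV)
for p in((234,308),(230,320)): print(p,f[p],hsv[p])
print("pad guess",pix2w(c,(90+320/2.222,130+397/2.222),.014))
print("hinge foot guess",pix2w(c,(90+360/2.222,130+452/2.222),.012))
E
```

```text
cup [180.7, 202.9] 0.95 634 168 201 191 214 mid z.042 [0.458 0.447 0.042] [0.422 0.41  0.   ]
cup [165.7, 174.7] 0.93 646 154 187 161 186 mid z.042 [0.457 0.609 0.042] [0.419 0.569 0.   ]
cup [207.4, 223.0] 0.79 289 194 216 214 229 mid z.042 [0.411 0.309 0.042] [0.397 0.296 0.   ]
cup [178.5, 251.5] 0.7 219 173 190 245 264 mid z.042 [0.588 0.267 0.042] [0.572 0.283 0.   ]
jar [237. 316.] 0.5 212 255 280 348 [ 0.469 -0.097  0.05 ]
jar [270. 389.] 0.38 261 272 384 395 [ 0.477 -0.387  0.05 ]
bowl [179. 253.] 0.68 173 189 245 264 [0.612 0.292 0.02 ]
teaspoon [282. 366.] 0.59 274 302 357 370 [ 0.416 -0.333  0.005]
pad [236. 315.] 0.97 212 254 282 349 [ 0.49  -0.082  0.014]
(234, 308) [250 212 141] [ 20 111 250]
(230, 320) [250 252 250] [ 60   2 252]
pad guess [ 0.48754565 -0.05590095  0.014     ]
hinge foot guess [ 0.46515772 -0.17629999  0.012     ]
```

View pics/cups.png

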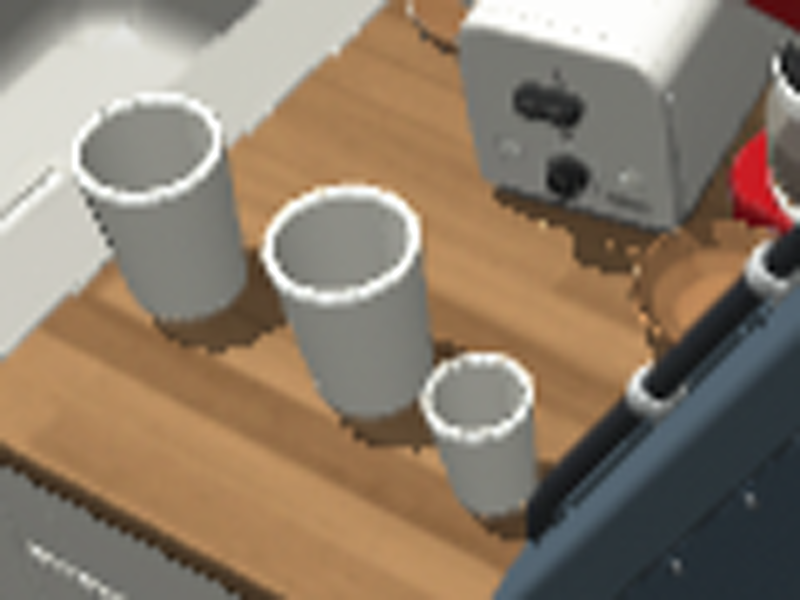

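Crop confirms it: the cup at (207,222) is clearly shorter and narrower than its two neighbours, so it is the one to take. First I swing over towards it, turning the fingers to lie along the steeper's x.

```bash
cat >> h.py <<'E'
def to(P,heading=None):
    """fractions from present pose to world TCP P, tool y heading (deg, mod 180)"""
    o=robot.get_obs(); r=R.from_quat(o["tool_rot"]).as_matrix()
    s=r.T@(np.array(P)-o["position"])/.3
    y=r[:,1]; h=np.degrees(np.arctan2(y[1],y[0])); t=0
    if heading is not None:
        t=-((heading-h+90)%180-90)/360
    print("at",np.round(o["position"],4),"yhead %.1f"%h,"tilt",np.round(r[:2,2],3),"q6 %.2f"%o["q"][5],"t %.1f"%o["time"],"-> row",np.round(s,4),"turn %.4f"%t)
E
python3 -m handwheel '[[0.4,-0.25,-0.33,0],[0.987,-0.674,-0.333,-0.167],[0.987,-0.674,-0.333,-0.167],[0.987,-0.674,-0.333,-0.167],[0.987,-0.674,-0.333,-0.167],[0.987,-0.674,-0.333,-0.167],[0.987,-0.674,-0.333,-0.167],[0.987,-0.674,-0.333,-0.167],[0.987,-0.674,-0.333,-0.167],[0.987,-0.674,-0.333,-0.167],[0.987,-0.674,-0.333,-0.167]]' 100
python3 - <<'E'
from h import *
to((.43,0,.33),-10.5); to((.41,.29,.3),-10.5)
E
```

```text
time: 2.57
position: [0.4212, -0.2984, 0.3314]
tool_rot: [0.767, 0.642, -0.0, 0.001]
ft_force: [-0.2, -0.6, 0.8]
grip_width: 0.0871
grip_force: 0.0
at [ 0.4212 -0.2984  0.3314] yhead -10.2 tilt [ 0.001 -0.002] q6 -0.66 t 2.6 -> row [ 0.9844 -0.1465  0.0032] turn 0.0010
at [ 0.4212 -0.2984  0.3314] yhead -10.2 tilt [ 0.001 -0.002] q6 -0.66 t 2.6 -> row [ 1.9243 -0.3826  0.1016] turn 0.0010
```

```bash

python3 -m handwheel '[[0.96,-0.19,0,0],[0.96,-0.19,0,0],[0.96,-0.19,0,0],[0.96,-0.19,0,0],[0.96,-0.19,0,0],[0.96,-0.19,0,0],[0.96,-0.19,0,0]]' >/dev/null
python3 -m handwheel '[[0.95,-0.19,0,0],[0.95,-0.19,0,0],[0.95,-0.19,0,0],[0.95,-0.19,0,0],[0.95,-0.19,0,0],[0.95,-0.19,0,0],[0.95,-0.19,0,0],[0.95,-0.19,0,0]]'
python3 - <<'E'
from h import *
c=vision.camera("scene"); f=c["frame"]
cv2.imwrite("pics/s1.png",cv2.resize(f[120:330,150:430],(800,600),interpolation=cv2.INTER_CUBIC)[:,:,::-1])
for l in("cup","key","bowl","jar"):
  for d in vision.outline_of("scene",l)[:4]:
    m=d["mask"]; r,k=np.where(m)
    print(l,d["point"],round(d["conf"],2),m.sum(),r.min(),r.max(),k.min(),k.max())
print("rim centre",pix2w(c,(199.4,221.7),.085))
to((.41,.29,.3),-10.5)
E
```

```text
time: 3.82
position: [0.4121, 0.2873, 0.3302]
tool_rot: [0.768, 0.641, 0.002, -0.001]
ft_force: [0.1, 0.6, -0.1]
grip_width: 0.0872
grip_force: 0.0
cup [183.5, 202.3] 0.74 657 168 201 190 214
cup [166.3, 173.4] 0.66 632 154 187 161 186
cup [206.3, 221.2] 0.53 329 193 216 213 230
bowl [180.0, 257.8] 0.61 398 172 193 245 269
jar [261.6, 397.5] 0.6 638 246 274 384 412
rim centre [0.40884124 0.29969994 0.085     ]
at [0.4122 0.2802 0.3301] yhead -10.6 tilt [-0.001 -0.001] q6 0.56 t 4.1 -> row [ 0.0309 -0.013   0.1004] turn -0.0004
```

View pics/s1.png

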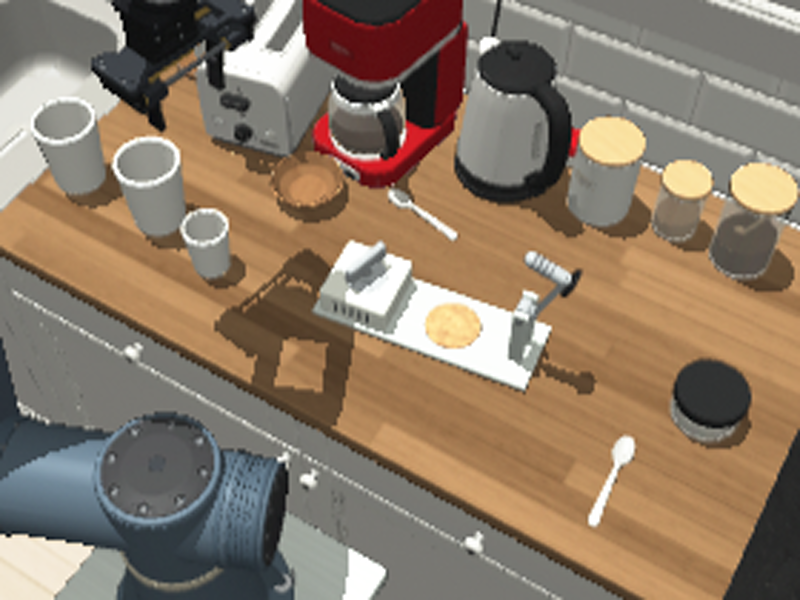

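The full scene is now visible (crop pixels): small cup (206,243), bowl (310,185), steeper with key (362,265), cork pad (453,325) and raised arm (550,270), jar (712,400). There are two spoons, at (423,214) and (612,480), both well clear of the work. Next I fit the steeper pose and the cup position.

```bash
python3 - <<'E'
from h import *
from scipy.optimize import least_squares
c=vision.camera("scene"); f=c["frame"]
np.savez("cam.npz",frame=f,K=c["K"],cam_to_world=c["cam_to_world"])
# cup: silhouette bbox fit + mask
d=[d for d in vision.outline_of("scene","cup") if abs(d["point"][1]-222)<8][0]; m=d["mask"]
a=np.linspace(0,2*np.pi,40)
def hull(x,y):
    P=[(x+r*np.cos(t),y+r*np.sin(t),z) for r,z in((.033,.085),(.028,0)) for t in a]
    return cv2.convexHull(np.array([w2pix(c,p)[::-1] for p in P],np.float32))
def iou(x,y):
    S=8; im=np.zeros((420*1,560*1),np.uint8); h=hull(x,y)
    b=np.zeros((60*S,60*S),np.uint8); cv2.fillPoly(b,[np.int32((h-[190,180]+.5)*S)],1)
    mm=cv2.resize(m[180:240,190:250].astype(np.uint8),None,fx=S,fy=S,interpolation=cv2.INTER_NEAREST)
    return (b&mm).sum()/(b|mm).sum()
best=max((iou(x,y),x,y) for x in np.arange(.39,.43,.002) for y in np.arange(.28,.32,.002)); print("cup fit",np.round(best,3))
# pad colour
hsv=cv2.cvtColor(f,cv2.COLOR_RGB2HSV)
sub=((hsv[...,2]>215)&(hsv[...,1]>60)).astype(np.uint8); n,lab,st,ce=cv2.connectedComponentsWithStats(sub[215:255,290:330]); i=1+st[1:,4].argmax()
pv=(ce[i][1]+215,ce[i][0]+290); print("pad px",pv,st[i],pix2w(c,pv,.014))
obs=[((0,0,.014),pv,3),((-.055,-.125,.012),(120+385/2.857,150+527/2.857),1),((.055,-.125,.012),(120+325/2.857,150+551/2.857),1),((-.055,.19,.006),(120+313/2.857,150+314/2.857),1)]
def tw(q,p):
    co,s=np.cos(q[2]),np.sin(q[2]); return (q[0]+co*p[0]-s*p[1],q[1]+s*p[0]+co*p[1],p[2])
F=lambda q:np.concatenate([w*(np.array(w2pix(c,tw(q,p)))-v) for p,v,w in obs])
s=least_squares(F,[.49,-.06,-.18]); q=s.x; print("steeper",q.round(4),np.degrees(q[2]),s.fun.round(1))
print("key axis",np.round(tw(q,(0,.13,.085)),4))
S=5; im=cv2.resize(f[190:280,260:380],None,fx=6.6,fy=6.6,interpolation=cv2.INTER_CUBIC)[:,:,::-1].copy()
def dr(P,col,cl=True):
    pts=np.int32([((w2pix(c,tw(q,p))[1]-260+.5)*6.6,(w2pix(c,tw(q,p))[0]-190+.5)*6.6) for p in P]); cv2.polylines(im,[pts],cl,col,1)
dr([(-.055,-.125,.012),(.055,-.125,.012),(.055,.19,.012),(-.055,.19,.012)],(0,0,255))
dr([(-.05,.08,.057),(.05,.08,.057),(.05,.18,.057),(-.05,.18,.057)],(255,0,0))
dr([(.039*np.cos(t),.039*np.sin(t),.014) for t in a],(0,160,0))
dr([(0,.13,.057),(0,.13,.1)],(255,0,255),False)
cv2.imwrite("pics/fit.png",im)
E
```

```text
Traceback (most recent call last):
IndexError: list index out of range
```

```bash
cat > fit.py <<'E'
from h import *
from scipy.optimize import least_squares
c=dict(np.load("cam.npz")); f=c["frame"]
a=np.linspace(0,2*np.pi,60)
def bb(q):
    P=np.array([w2pix(c,(q[0]+r*np.cos(t),q[1]+r*np.sin(t),z)) for r,z in((.033,.085),(.028,0)) for t in a])
    return np.r_[P.min(0),P.max(0)]
s=least_squares(lambda q:bb(q)-[192.5,212.5,216.5,230.5],[.41,.3]); print("cup",s.x.round(4),s.fun.round(2))
hsv=cv2.cvtColor(f,cv2.COLOR_RGB2HSV)
sub=((hsv[...,2]>215)&(hsv[...,1]>60)).astype(np.uint8); n,lab,st,ce=cv2.connectedComponentsWithStats(sub[215:255,290:330]); i=1+st[1:,4].argmax()
pv=(ce[i][1]+215,ce[i][0]+290); print("pad px",pv,st[i],pix2w(c,pv,.014))
obs=[((0,0,.014),pv,3),((-.055,-.125,.012),(120+385/2.857,150+527/2.857),1),((.055,-.125,.012),(120+325/2.857,150+551/2.857),1),((-.055,.19,.006),(120+313/2.857,150+314/2.857),1)]
def tw(q,p):
    co,s=np.cos(q[2]),np.sin(q[2]); return (q[0]+co*p[0]-s*p[1],q[1]+s*p[0]+co*p[1],p[2])
F=lambda q:np.concatenate([w*(np.array(w2pix(c,tw(q,p)))-v) for p,v,w in obs])
s=least_squares(F,[.49,-.06,-.18]); q=s.x; print("steeper",q.round(4),np.degrees(q[2]),s.fun.round(1))
print("key axis",np.round(tw(q,(0,.13,.085)),4))
im=cv2.resize(f[190:280,260:380],None,fx=6.6,fy=6.6,interpolation=cv2.INTER_CUBIC)[:,:,::-1].copy()
def dr(P,col,cl=True):
    pts=np.int32([((w2pix(c,tw(q,p))[1]-260+.5)*6.6,(w2pix(c,tw(q,p))[0]-190+.5)*6.6) for p in P]); cv2.polylines(im,[pts],cl,col,1)
dr([(-.055,-.125,.012),(.055,-.125,.012),(.055,.19,.012),(-.055,.19,.012)],(0,0,255))
dr([(-.05,.08,.057),(.05,.08,.057),(.05,.18,.057),(-.05,.18,.057)],(255,0,0))
dr([(.039*np.cos(t),.039*np.sin(t),.014) for t in a],(0,160,0))
dr([(0,.13,.057),(0,.13,.1)],(255,0,255),False)
cv2.imwrite("pics/fit.png",im)
E
python3 fit.py; python3 -c "
from h import *
to((.4088,.2997,.14),-10.5)"
```

```text
cup [0.4116 0.3057] [-0.4   0.1   0.39 -0.1 ]
pad px (np.float64(233.5311203319502), np.float64(308.0124481327801)) [  9  11  19  16 241] [ 0.48822121 -0.05256993  0.014     ]
steeper [ 0.4889 -0.0531  0.146 ] 8.365813737728011 [-0.2  0.6  0.6 -0.6 -0.4  0.1  0.2 -1.3]
key axis [0.47   0.0756 0.085 ]
at [0.4123 0.2802 0.3304] yhead -10.7 tilt [-0. -0.] q6 0.56 t 4.2 -> row [ 0.0619 -0.0234  0.6347] turn -0.0004
```

View pics/fit.png

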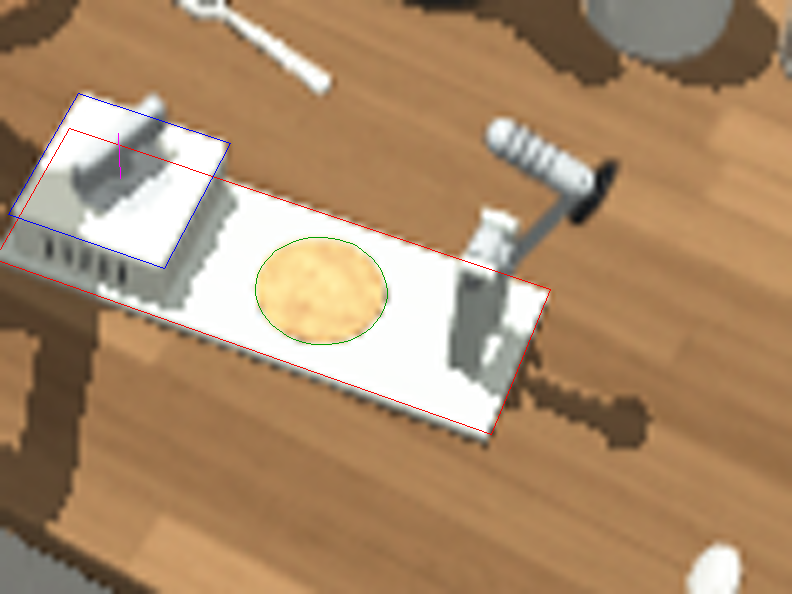

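The overlay fits base, housing top and cork pad well: steeper yaw +8.4°, pad (0.489,-0.053), key axis (0.470,0.076). The bar's top runs from about (78,170) to (155,100). Now I descend on the cup and close gently.

```bash

python3 -m handwheel '[[0.077,-0.019,0.1,-0.053],[0.077,-0.019,0.2,-0.053],[0.077,-0.019,0.34,-0.053],[0.077,-0.019,0.48,-0.053],[0.077,-0.019,0.6,-0.053],[0.077,-0.019,0.7,-0.053],[0.077,-0.019,0.8,-0.053],[0.077,-0.019,0.87,-0.053],[0.077,-0.019,0.934,-0.053],[0.077,-0.019,0.934,-0.053]]' 100
python3 -m handwheel '[[0,0,0,0],[0,0,0,0],[0,0,0,0],[0,0,0,0],[0,0,0,0],[0,0,0,0],[0,0,0,0],[0,0,0,0]]' 40 12
python3 - <<'E'
from h import *
to((.4889,-.0531,.066),8.4)
E
```

```text
time: 5.0
position: [0.4091, 0.3035, 0.0473]
tool_rot: [0.653, 0.757, -0.003, -0.001]
ft_force: [-0.6, 0.2, 0.4]
grip_width: 0.0869
grip_force: 0.0
time: 5.67
position: [0.4114, 0.306, 0.0516]
tool_rot: [0.652, 0.758, 0.001, 0.001]
ft_force: [0.6, -1.2, 7.0]
grip_width: 0.0653
grip_force: 11.9
at [0.4114 0.306  0.0516] yhead 8.6 tilt [0.003 0.001] q6 0.27 t 5.7 -> row [-1.2222  0.0763 -0.0486] turn 0.0006
```

Cup held (65.3 mm). Lift and carry over the pad.

```bash

python3 -m handwheel '[[0,0,-0.05,0],[0,0,-0.14,0],[0,0,-0.24,0],[0,0,-0.34,0],[0,0,-0.44,0],[-0.04,0,-0.5,0],[-0.12,0,-0.5,0],[-0.22,0.01,-0.5,0],[-0.32,0.02,-0.5,0],[-0.42,0.03,-0.5,0],[-0.52,0.035,-0.5,0],[-0.62,0.04,-0.5,0],[-0.72,0.05,-0.5,0],[-0.82,0.06,-0.5,0],[-0.9,0.07,-0.5,0],[-0.96,0.075,-0.5,0],[-0.99,0.076,-0.5,0],[-0.99,0.076,-0.5,0]]'
python3 - <<'E'
from h import *
to((.4889,-.0531,.066),8.4)
E
```

```text
time: 7.17
position: [0.4776, 0.014, 0.2001]
tool_rot: [0.653, 0.757, -0.0, 0.0]
ft_force: [0.2, 0.0, -2.6]
grip_width: 0.0652
grip_force: 12.0
at [0.4776 0.014  0.2001] yhead 8.5 tilt [-0. -0.] q6 -0.35 t 7.2 -> row [-0.2268  0.0042  0.4471] turn 0.0002
```

```bash

python3 -m handwheel '[[-0.07,0,0,0],[-0.16,0.004,0,0],[-0.21,0.004,0.04,0],[-0.227,0.004,0.12,0],[-0.227,0.004,0.22,0],[-0.227,0.004,0.3,0],[-0.227,0.004,0.36,0],[-0.227,0.004,0.37,0],[-0.227,0.004,0.37,0]]'
python3 - <<'E'
from h import *
c=vision.camera("scene"); f=c["frame"]
for d in vision.outline_of("scene","cup")[:4]: 
    r,k=np.where(d["mask"]); print(d["point"],round(d["conf"],2),d["mask"].sum(),r.min(),r.max(),k.min(),k.max())
    if abs(k.mean()-308)<30: np.save("cupmask.npy",d["mask"])
print("expected rim/foot",w2pix(c,(.4889,-.0531,.122)),w2pix(c,(.4889,-.0531,.037)))
cv2.imwrite("pics/place.png",cv2.resize(f[160:280,240:400],(800,600),interpolation=cv2.INTER_CUBIC)[:,:,::-1])
to((.4889,-.0531,.066),8.4)
E
```

```text
time: 7.92
position: [0.4877, -0.0503, 0.0883]
tool_rot: [0.652, 0.759, -0.001, -0.002]
ft_force: [0.2, -0.6, -1.9]
grip_width: 0.0649
grip_force: 12.0
[159.9, 167.3] 0.63 213 154 177 161 175
expected rim/foot (np.float64(216.71552617101176), np.float64(309.4328198921969)) (np.float64(230.05757476781218), np.float64(308.4632332628468))
at [ 0.4894 -0.0511  0.09  ] yhead 8.7 tilt [ 0.001 -0.   ] q6 -0.48 t 8.0 -> row [-0.0065 -0.0026  0.08  ] turn 0.0007
```

View pics/place.png

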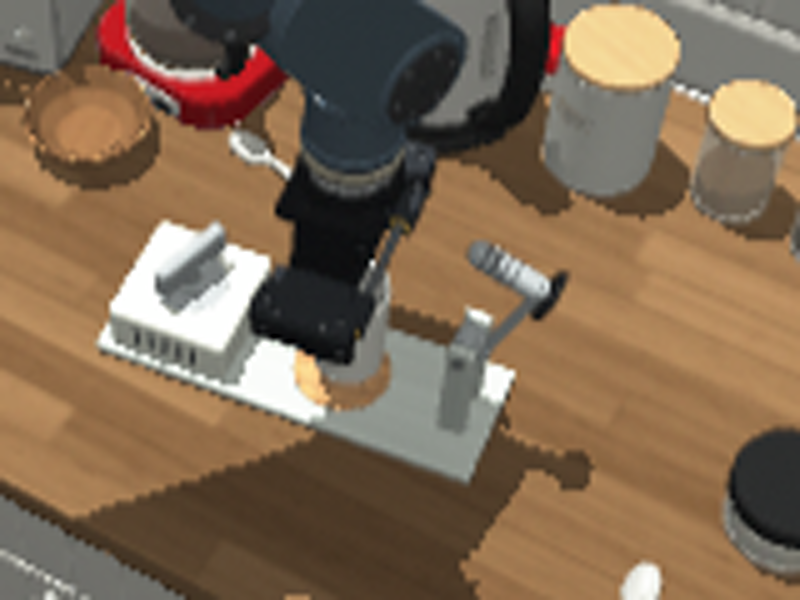

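In the crop the held cup is upright over the pad: right edge about (388,300), foot about (350,380), both within roughly 1 px of where they should be. I lower it and let go.

```bash

python3 -m handwheel '[[-0.006,-0.002,0.03,0],[-0.006,-0.002,0.055,0],[-0.006,-0.002,0.07,0],[-0.006,-0.002,0.078,0],[-0.006,-0.002,0.083,0],[-0.006,-0.002,0.083,0],[-0.006,-0.002,0.083,0]]'
python3 - <<'E'
from h import *
to((.4889,-.0531,.066),8.4); print(robot.get_obs()["ft_force"])
E
```

```text
time: 8.6
position: [0.488, -0.053, 0.0653]
tool_rot: [0.652, 0.758, 0.0, -0.0]
ft_force: [-2.0, 3.1, 8.2]
grip_width: 0.0654
grip_force: 12.0
at [ 0.488  -0.053   0.0653] yhead 8.6 tilt [-0.     0.001] q6 -0.49 t 8.6 -> row [-0.0007  0.0029 -0.0022] turn 0.0005
[-2.00082023  3.07500892  8.20031809]
```

```bash

python3 -m handwheel '[[0,0,0,0],[0,0,0,0],[0,0,0,0],[0,0,0,0],[0,0,-0.06,0],[0,0,-0.18,0],[0,0,-0.3,0],[0,0,-0.42,0],[0,0,-0.45,0],[0,0,-0.45,0]]' 100
python3 - <<'E'
from h import *
c=dict(np.load("cam.npz"))
A=pix2w(c,(190+170/6.6,260+78/6.6),.1);B=pix2w(c,(190+100/6.6,260+155/6.6),.1)
print(A,B,np.linalg.norm(A-B),(A+B)/2); h=np.degrees(np.arctan2(*(B-A)[1::-1])); print("bar heading",h,"steeper rel",h-8.4)
to((.470,.0756,.18),h+90)
E
```

```text
time: 9.43
position: [0.4907, -0.0543, 0.2022]
tool_rot: [0.652, 0.758, 0.001, 0.004]
ft_force: [1.0, -0.4, -0.6]
grip_width: 0.087
grip_force: 0.0
[0.43398479 0.07827995 0.1       ] [0.50112232 0.0677552  0.1       ] 0.06795747079521927 [0.46755355 0.07301758 0.1       ]
bar heading -8.909400702413762 steeper rel -17.30940070241376
at [ 0.4907 -0.0543  0.2022] yhead 8.6 tilt [ 0.007 -0.003] q6 -0.49 t 9.4 -> row [ 0.4387 -0.0037  0.0725] turn -0.2013
```

```bash

python3 -m handwheel '[[0.1,-0.004,0,-0.02],[0.22,-0.004,0,-0.04],[0.34,-0.004,0.03,-0.06],[0.435,-0.004,0.07,-0.08],[0.435,-0.004,0.07,-0.1],[0.435,-0.004,0.07,-0.12],[0.435,-0.004,0.07,-0.14],[0.435,-0.004,0.07,-0.16],[0.435,-0.004,0.07,-0.18],[0.435,-0.004,0.07,-0.2013],[0.435,-0.004,0.07,-0.2013],[0.435,-0.004,0.07,-0.2013]]' 60
python3 - <<'E'
from h import *
from scipy.optimize import least_squares
c=vision.camera("scene"); f=c["frame"]
for d in vision.outline_of("scene","cup")[:5]:
    r,k=np.where(d["mask"])
    if 290<k.mean()<330: print(d["point"],round(d["conf"],2),d["mask"].sum(),r.min(),r.max(),k.min(),k.max())
a=np.linspace(0,6.283,60); q=(.4889,-.0531)
P=np.array([w2pix(c,(q[0]+r*np.cos(t),q[1]+r*np.sin(t),z)) for r,z in((.033,.099),(.028,.014)) for t in a]); print("expected bbox",P.min(0),P.max(0))
cv2.imwrite("pics/placed.png",cv2.resize(f[160:280,240:400],(800,600),interpolation=cv2.INTER_CUBIC)[:,:,::-1])
to((.469,.0745,.077),81.1)
E
```

```text
time: 10.43
position: [0.4667, 0.0753, 0.1768]
tool_rot: [0.079, 0.997, -0.0, -0.002]
ft_force: [-0.1, -0.6, 0.3]
grip_width: 0.0524
grip_force: 0.0
[228.3, 306.9] 0.61 329 215 239 301 317
expected bbox [213.51825198 300.36964649] [239.37546935 317.972477  ]
at [0.4672 0.0753 0.1774] yhead 80.9 tilt [-0.002  0.   ] q6 -1.49 t 10.5 -> row [-0.0071 -0.0015  0.3346] turn -0.0005
```

View pics/placed.png

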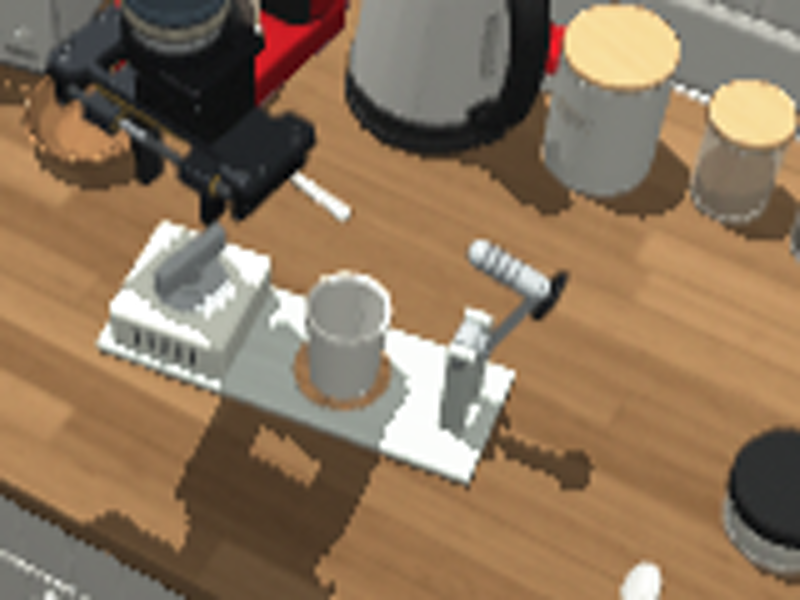

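The cup stands on the pad at about (347,335) in the crop, its outline within 1 px of a centred cup. The key bar is untouched and the arm is still raised. Now onto the key.

```bash

python3 -m handwheel '[[-0.005,-0.002,0.1,0],[-0.007,-0.002,0.2,0],[-0.007,-0.002,0.27,0],[-0.007,-0.002,0.31,0],[-0.007,-0.002,0.335,0],[-0.007,-0.002,0.335,0]]' 
python3 -m handwheel '[[0,0,0,0],[0,0,0,0],[0,0,0,0],[0,0,0,0],[0,0,0,0],[0,0,0,0],[0,0,0,0]]' 0 30
python3 - <<'E'
from h import *
to((.469,.0745,.077),81.1); o=robot.get_obs(); print(o["ft_force"],o["moment"])
E
```

```text
time: 11.03
position: [0.4687, 0.0743, 0.0763]
tool_rot: [0.078, 0.997, 0.0, -0.002]
ft_force: [0.8, 0.9, -0.2]
grip_width: 0.0521
grip_force: 0.0
time: 11.62
position: [0.4701, 0.0755, 0.0783]
tool_rot: [0.079, 0.997, 0.001, 0.001]
ft_force: [0.0, 5.1, 2.2]
grip_width: 0.0144
grip_force: 29.9
at [0.4701 0.0755 0.0783] yhead 80.9 tilt [0.001 0.002] q6 -1.49 t 11.6 -> row [ 0.003  -0.0038  0.0042] turn -0.0005
[0.03773408 5.12091582 2.16217485] [ 0.75465012 -0.20379629 -0.01363589]
```

```bash

python3 -m handwheel '[[0,0,0,0.01],[0,0,0,0.025],[0,0,0,0.04],[0,0,0,0.055],[0,0,0,0.07],[0,0,0,0.085],[0,0,0,0.1],[0,0,0,0.115],[0,0,0,0.13],[0,0,0,0.145],[0,0,0,0.16],[0,0,0,0.16]]' 
python3 - <<'E'
from h import *
to((.470,.0755,.077),81.1-60); o=robot.get_obs(); print(o["ft_force"],o["moment"])
E
```

```text
time: 12.62
position: [0.4727, 0.0784, 0.0783]
tool_rot: [0.552, 0.834, 0.005, 0.001]
ft_force: [5.4, 20.5, -3.0]
grip_width: 0.0146
grip_force: 30.0
at [0.4727 0.0784 0.0783] yhead 23.0 tilt [0.007 0.006] q6 -0.49 t 12.6 -> row [-0.0054 -0.0121  0.0042] turn 0.0054
[ 5.41093125 20.54194798 -3.0228895 ] [ 3.54036823 -1.04840628  0.09735549]
```

The grip sits about 4 mm off the key axis along the bar; the two poses give the axis at about (0.474, 0.075). Regrip centred.

```bash

python3 -m handwheel '[[0,0,0,0],[0,0,0,0],[0,0,0,0],[0,0,0,0]]' 60
python3 - <<'E'
from h import *
to((.474,.0749,.077),22.5); o=robot.get_obs(); print(o["ft_force"],o["moment"])
E
```

```text
time: 12.95
position: [0.4694, 0.0743, 0.0779]
tool_rot: [0.548, 0.836, -0.0, -0.0]
ft_force: [0.1, 0.4, 0.4]
grip_width: 0.0337
grip_force: 0.0
at [0.4694 0.0743 0.0779] yhead 23.5 tilt [-0.001 -0.   ] q6 -0.49 t 12.9 -> row [-0.0042  0.0148  0.0029] turn 0.0028
[0.06305402 0.3689211  0.40957086] [-0.03328259 -0.07330006  0.00569627]
```

```bash

python3 -m handwheel '[[-0.004,0.015,0,0],[-0.004,0.015,0,0],[-0.004,0.015,0,0]]' >/dev/null
python3 -m handwheel '[[0,0,0,0],[0,0,0,0],[0,0,0,0],[0,0,0,0],[0,0,0,0],[0,0,0,0],[0,0,0,0.015],[0,0,0,0.03],[0,0,0,0.045],[0,0,0,0.06],[0,0,0,0.075],[0,0,0,0.09],[0,0,0,0.105],[0,0,0,0.12],[0,0,0,0.12]]' 0 30
python3 - <<'E'
from h import *
to((.474,.0749,.077),0); o=robot.get_obs(); print(o["ft_force"],o["moment"])
E
```

```text
time: 14.45
position: [0.4746, 0.0751, 0.0779]
tool_rot: [0.818, 0.575, 0.0, 0.0]
ft_force: [1.4, 0.2, -1.0]
grip_width: 0.0145
grip_force: 30.0
at [0.4746 0.0751 0.0779] yhead -19.8 tilt [0.001 0.   ] q6 0.27 t 14.4 -> row [-0.0013 -0.0018  0.0029] turn -0.0550
[ 1.41847695  0.15548908 -0.99063597] [ 0.0368509  -0.1596005  -0.01361132]
```

```bash

python3 -m handwheel '[[0,0,0,0.015],[0,0,0,0.03],[0,0,0,0.045],[0,0,0,0.06],[0,0,0,0.075],[0,0,0,0.09],[0,0,0,0.105],[0,0,0,0.12],[0,0,0,0.132],[0,0,0,0.142],[0,0,0,0.148],[0,0,0,0.148]]'
python3 - <<'E'
from h import *
to((.474,.0749,.077),-73.5); o=robot.get_obs(); print(o["ft_force"],o["moment"])
E
```

```text
time: 15.45
position: [0.4748, 0.0749, 0.0779]
tool_rot: [0.989, 0.149, 0.0, 0.0]
ft_force: [0.7, -0.8, -0.7]
grip_width: 0.0144
grip_force: 30.0
at [0.4748 0.0749 0.0779] yhead -72.9 tilt [ 0.001 -0.   ] q6 1.20 t 15.4 -> row [-0.0026 -0.0007  0.0029] turn 0.0017
[ 0.69409907 -0.82926688 -0.69071205] [-0.03659668 -0.11844033  0.06414309]
```

```bash

python3 -m handwheel '[[0,0,0,0.004],[0,0,0,0.008],[0,0,0,0.012],[0,0,0,0.012],[0,0,0,0.012]]'
python3 - <<'E'
from h import *
to((.474,.0749,.077),-73.5); o=robot.get_obs(); print(o["ft_force"],o["moment"])
E
```

```text
time: 15.87
position: [0.4748, 0.0749, 0.0779]
tool_rot: [0.994, 0.112, 0.0, 0.0]
ft_force: [1.7, -0.6, -1.2]
grip_width: 0.0143
grip_force: 30.0
at [0.4748 0.0749 0.0779] yhead -77.2 tilt [ 0.001 -0.   ] q6 1.27 t 15.9 -> row [-0.0026 -0.0006  0.0029] turn -0.0102
[ 1.66580144 -0.61899727 -1.16957663] [-0.16383941 -0.24419274  0.08044986]
```

```bash

python3 -m handwheel '[[0,0,0,0.005],[0,0,0,0.01],[0,0,0,0.015],[0,0,0,0.02],[0,0,0,0.02],[0,0,0,0.02]]'
python3 - <<'E'
from h import *
to((.474,.0749,.077),-73.5); o=robot.get_obs(); print(o["ft_force"],o["moment"])
E
```

```text
time: 16.37
position: [0.4748, 0.0748, 0.0779]
tool_rot: [0.999, 0.05, 0.0, 0.0]
ft_force: [1.2, -1.3, -1.4]
grip_width: 0.0146
grip_force: 30.0
at [0.4748 0.0748 0.0779] yhead -84.3 tilt [ 0.001 -0.001] q6 1.40 t 16.4 -> row [-0.0027 -0.0005  0.003 ] turn -0.0301
[ 1.17295508 -1.25574384 -1.38063734] [-0.20198221 -0.24619048  0.49331184]
```

The moment rose to 0.49 N m, so the key is at its stop. Let go, rise, and check the key while turning for the boom.

```bash

python3 -m handwheel '[[0,0,0,0],[0,0,0,0],[0,0,0,0],[0,0,0,0],[0,0,-0.08,0],[0,0,-0.2,0],[0,0,-0.33,0],[0,0,-0.46,-0.02],[0,0,-0.58,-0.04],[0,0,-0.64,-0.06],[0,0,-0.64,-0.08],[0,0,-0.64,-0.1],[0,0,-0.64,-0.12],[0,0,-0.64,-0.14],[0,0,-0.64,-0.16],[0,0,-0.64,-0.18],[0,0,-0.64,-0.2],[0,0,-0.64,-0.22],[0,0,-0.64,-0.24],[0,0,-0.64,-0.258]]' 60
python3 - <<'E'
from h import *
c=vision.camera("scene"); f=c["frame"]
q=(.492,-.053,.146)
cv2.imwrite("pics/key.png",cv2.resize(f[190:280,260:380],(792,594),interpolation=cv2.INTER_CUBIC)[:,:,::-1])
to((.5205,-.246,.27),8.4); to((.5205,-.246,.183),8.4)
E
```

```text
time: 18.03
position: [0.4735, 0.0753, 0.2696]
tool_rot: [0.651, 0.759, -0.0, -0.001]
ft_force: [-0.4, -0.3, -0.4]
grip_width: 0.0521
grip_force: 0.0
at [0.4735 0.0752 0.2696] yhead 8.9 tilt [-0.002  0.   ] q6 -0.23 t 18.1 -> row [-1.0821 -0.0112 -0.0022] turn 0.0014
at [0.4735 0.0752 0.2696] yhead 8.9 tilt [-0.002  0.   ] q6 -0.23 t 18.1 -> row [-1.0823 -0.0108  0.2878] turn 0.0014
```

View pics/key.png

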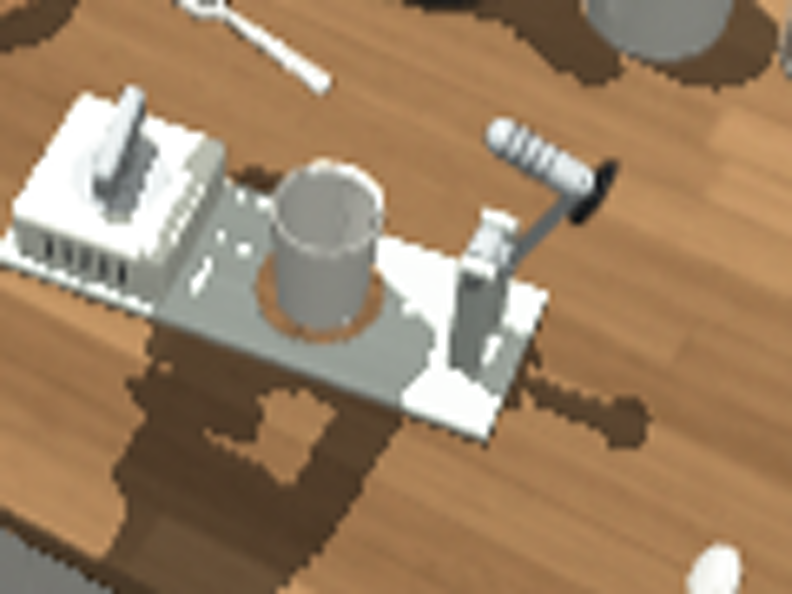

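```bash

python3 -m handwheel '[[-0.1,0,0,0],[-0.22,0,0,0],[-0.35,0,0,0],[-0.48,0,0,0],[-0.61,0,0,0],[-0.74,-0.005,0,0],[-0.87,-0.01,0,0],[-0.95,-0.011,0,0],[-0.98,-0.011,0,0],[-0.98,-0.011,0,0]]' 0 20
python3 - <<'E'
from h import *
c=dict(np.load("cam.npz"))
for a,b in(((167,97),(92,132)),((178,103),(97,139))):
    A=pix2w(c,(190+a[0]/6.6,260+a[1]/6.6),.1);B=pix2w(c,(190+b[0]/6.6,260+b[1]/6.6),.1)
    print("bar heading",np.degrees(np.arctan2(*(B-A)[1::-1])),np.linalg.norm(B-A),(A+B)/2)
to((.5205,-.246,.183),8.4)
E
```

```text
time: 18.92
position: [0.5138, -0.2182, 0.2694]
tool_rot: [0.656, 0.755, 0.0, -0.0]
ft_force: [-0.8, 1.0, -0.1]
grip_width: 0.0015
grip_force: 0.0
bar heading 12.094509530230923 0.05906174402539207 [0.47037929 0.0763129  0.1       ]
bar heading 12.864840309330626 0.06318675075268768 [0.46737155 0.06994097 0.1       ]
at [ 0.5138 -0.2182  0.2694] yhead 8.1 tilt [-0.  0.] q6 -0.74 t 18.9 -> row [-0.0951  0.0092  0.288 ] turn -0.0009
```

The bar now lies at about 12.5°, i.e. about 2.77 rad turned, consistent with the stop; the cup is still centred. Next I go behind the paddle and swing the arm down along its arc.

```bash

python3 -m handwheel '[[-0.06,0.005,0,0],[-0.095,0.009,0.06,0],[-0.095,0.009,0.16,0],[-0.095,0.009,0.25,0],[-0.095,0.009,0.288,0],[-0.095,0.009,0.288,0]]'
python3 -m handwheel '[[0.03,0,0,0],[0.053,0,-0.01,0],[0.085,0,-0.03,0],[0.12,0,-0.05,0],[0.17,0,-0.067,0],[0.222,0,-0.083,0],[0.265,0,-0.09,0],[0.31,0,-0.093,0],[0.36,0,-0.086,0],[0.405,0,-0.075,0],[0.45,0,-0.055,0],[0.492,0,-0.03,0],[0.53,0,0.002,0],[0.561,0,0.038,0],[0.58,0,0.065,0],[0.595,0,0.093,0],[0.607,0,0.124,0],[0.617,0,0.155,0],[0.617,0,0.168,0],[0.617,0,0.168,0]]'
python3 - <<'E'
from h import *
to((.492+.146*.01,-.053-.0099,.1365),8.4); print(robot.get_obs()["ft_force"])
E
```

```text
time: 19.42
position: [0.5182, -0.2402, 0.1802]
tool_rot: [0.654, 0.757, -0.0, -0.005]
ft_force: [-0.3, -0.4, -0.2]
grip_width: 0.0004
grip_force: 0.0
time: 21.08
position: [0.4934, -0.0607, 0.1362]
tool_rot: [0.654, 0.757, -0.0, -0.0]
ft_force: [-7.8, 3.4, 31.8]
grip_width: 0.0005
grip_force: 15.9
at [ 0.4934 -0.0607  0.1362] yhead 8.4 tilt [-0.  0.] q6 -0.49 t 21.1 -> row [-0.0074 -0.001  -0.0008] turn -0.0001
[-7.84742371  3.44473189 31.79179791]
```

Firm contact at the lowered height. Retract and check.

```bash

python3 -m handwheel '[[0,0,-0.01,0],[0,0,-0.01,0],[0,0,-0.06,0],[0,0,-0.18,0],[0,0,-0.32,0],[0.1,0,-0.45,0],[0.22,0,-0.5,0],[0.35,0,-0.5,0],[0.48,0,-0.5,0],[0.61,0,-0.5,0],[0.74,0,-0.5,0],[0.87,0,-0.5,0],[0.9,0,-0.5,0],[0.9,0,-0.5,0]]'
python3 - <<'E'
from h import *
c=vision.camera("scene"); f=c["frame"]
cv2.imwrite("pics/end.png",cv2.resize(f[150:285,240:420],(800,600),interpolation=cv2.INTER_CUBIC)[:,:,::-1])
E
```

```text
time: 22.25
position: [0.4538, 0.2083, 0.2821]
tool_rot: [0.652, 0.758, -0.0, -0.0]
ft_force: [0.0, -0.4, -0.6]
grip_width: 0.0006
grip_force: 0.0
```

View pics/end.png

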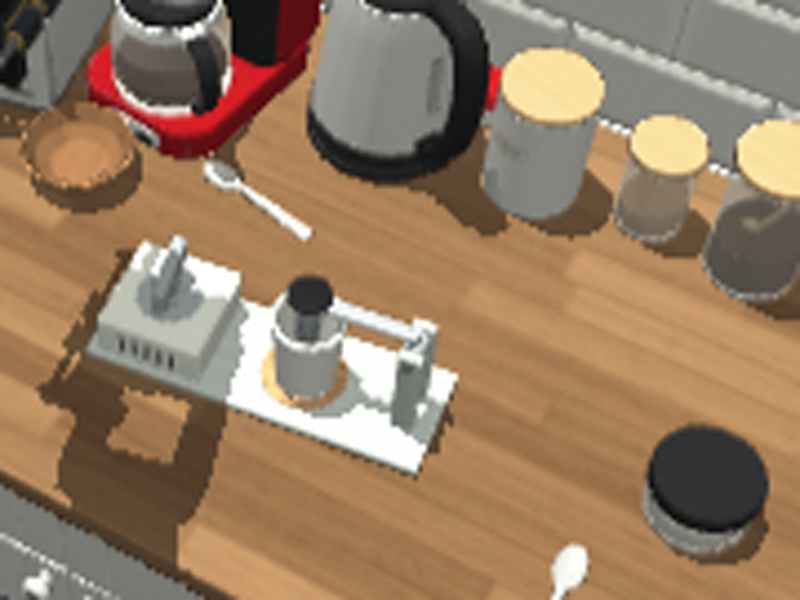

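The arm is level, with its paddle at (309,295) above the cup and the infuser inside. The cup stands upright on the pad at (307,350), the key is wound, and the bowl, jar and spoons have not moved. Handing in.

```bash
python3 -c "
from rig import job
print(job.hand_in())"
```

```text
the job is handed in; nothing more can be done
None
```

The job is handed in: the smallest cup stands centred on the cork pad, the key is wound to its stop, and the arm is down with the infuser in the cup. The jar, bowl and both spoons look undisturbed; the hand-in gave no verdict.

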